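# Fit the orange reamer on the market stall's juicer

## Robot

A 7-joint arm with a two-finger parallel gripper is mounted at the origin on the work surface. World frame = base frame: x ahead of the robot, y to its left, z up, the work surface at z = 0. Lengths are in m, angles in degrees, forces in N, time in s.
With the tool pointing down it reaches from about 0.425 to 0.875 m from the base axis. Payload 4.7 kg.
Tool frame: the origin (TCP) lies at the very end of the fingers, on their centre line; the grasp point (between the pads) lies 19 mm behind it; z points along the fingers, y is the line along which they close (so a half turn about z gives the same grasp; the last joint's range is limited). The gripper opens to 87 mm and grips with 3 to 60 N. Pads are 19 mm wide; open, the fingers measure 117 mm over their backs; the gripper's body (75 mm by 190 mm) begins 51 mm behind the grasp point.
Start: joints at [-62.962, 18.392, -4.016, 83.108, 1.295, 78.541, -3.26], TCP at [0.287, 0.583, 0.223] pointing down, gripper open.
Joint ranges: [-163.93, 163.93], [-17.29, 119.83], [-79.2, 71.16], [3.27, 140.29], [-89.18, 269.18], [5.43, 117.66], [-154.24, 154.24]. Speed limits (degrees/s): [147.25, 147.25, 180, 180, 180, 180, 180].

## Interface

Orientations are given as [roll, pitch, yaw] about the fixed x, y, z axes, in that order (R = Rz(yaw) Ry(pitch) Rx(roll)).
In Python, from cell import get_obs, eyes, env gives the robot as it stands.
- The arm moves only by the tool servo_tool, never from a script. Its argument "series" is a list that holds one entry, the list of rows, each a list of 7 numbers: the shift along the tool's x, y, z in units of 300 mm (1.0 is 300 mm), then the turn, a rotation vector about the tool's x, y, z in units of pi rad (1.0 is pi rad), then the opening, from 0 (shut) to 1 (fully open). In form: [[[tx, ty, tz, wx, wy, wz, gripper], ...]]. A call has 1 to 12 rows; each row is the pose to reach, as a shift and turn from the pose commanded when the call began, along the tool's axes at that moment, turning the shorter way round; what a row does not reach only later rows make up. A row lasts 1/12 s, in which the tool goes at most 41.7 mm and 7.16 degrees, less where a joint would pass 70% of its speed; a pose out of reach is approached as far as the arm can. A call with a number of a shift or a turn outside -1 to 1 is refused whole. A call with a gripper value outside its range is refused whole. The fingers move at their own pace and stop on an object; "grip_force" is the grip in N (left out, the last holds). Time passes only in rows, so rows that repeat a pose let the fingers close. It gives the time, the measured TCP pose, the force, the opening and the grip force at its end, in the units of the state.
- get_obs(): the state, without advancing time (a new reading comes with each control period).
- eyes.read_camera(name): name is "scene" or "top" or "wrist"; returns a dict with "frame" (480x640x3 uint8, red, green, blue), "depth" (480x640 float32, m along the optical axis (not along the pixel's ray), 0 where there is no reading), "fx", "fy", "cx", "cy" (pixels), "distortion" ([k1, k2, p1, p2, k3] as OpenCV has them; the pictures are not rectified), "origin" and "rotation" of the camera in the world; the wrist camera has in their place "mount" (4x4, takes a point from camera to tool coordinates, whose origin is the TCP and whose axes are the flange's). Camera axes: x right, y down, z forward; pixel columns grow to the right and rows downward; lengths in m; the calibration is good to about 2 mm. A picture is of the moment at which its call begins: read the wrist's pose just before it.
- env.sign_off(): hands the job in; it is judged then, once.
The state is a dict: "time_s": time; "qpos": joint angles; "joint_velocities": joint speeds; "effort": joint torques, N m; "tool_pos": TCP position; "tool_rot": TCP orientation; "force": force on the tool from outside, world axes, zero at the start; "wrist_torque": the same for the moment, N m; "grip_width": finger opening in m; "grasp_force": force on a finger pad.
Only numpy, scipy, OpenCV 4.12 (cv2) and the standard library are available. Lean on these libraries where they do the work, as an engineer would, in place of code of your own. Each camera call takes 0.05 s, during which the arm holds its last target. There are 200 camera calls.

## Task

The stall's citrus juicer has been washed: put the big orange reamer back on its toothed drive spindle. Turn it to and fro under light pressure until the teeth mesh, then press it straight down past the spring catch until it is fully home, and let go. Never force it: no more than about 5 kg of push, do not knock the machine, and leave the other things on the counter where they are.

Things in the scene. Friction and masses are not known exactly. Their poses are not given: they have to be found in the camera images.
- reamer: The big citrus reamer: orange plastic, upright in the blue tray, about 0.12 kg. A round skirt 54 mm in diameter and 34 mm high, closed by a ribbed dome tapering to a blunt tip 66 mm above the foot. Origin: centre of its flat underside; z up its axis. Grip it across the skirt, in any direction, about 22 mm above the underside.
- bore (a point): Centre of the mouth of the reamer's toothed bore, at the same point as the reamer's origin, turning with it; z up. The bore opens downward, 33 mm deep, 30 mm wide, with 4 equal inward teeth (90 degrees apart, one on the +x axis, 11 mm wide, reaching in to 11 mm radius) from 1 to 15 mm above the underside. It slides over the spindle's nose with 0.7 mm of play all round.
- seat (a point): Home for the reamer's underside centre: on the upright steel spindle's axis, level with its shoulder, 165 mm above the counter in the middle of the juice bowl; z up; does not turn with the spindle. When home the reamer's underside sits flat on the shoulder, within a hair of this height.
- tooth_tops (a point): On the spindle's axis, 16 mm above the shoulder, level with the flat tops of its 4 equal outward teeth (90 degrees apart, 6.8 mm wide, tips at 14 mm radius, running down to the shoulder). The reamer stops on them, underside 15 mm above the shoulder, unless within about 3 degrees of mesh. Their angle differs each time and is not measured: feel for it, or look from above.
- nose (a point): Top of the spindle's smooth pilot nose, 31 mm above the shoulder: 8 mm in diameter here, widening to 20.6 mm by 25 mm above the shoulder, then straight down to the tooth tops. The spindle turns on its motor gear against about 0.2 N m: light rubbing on the tooth tops does not carry it along, but once meshed it follows the reamer.
- catch (a point): On the spindle's axis, 6 mm above the shoulder, level with its two sprung balls. They catch the bore when the reamer's underside is about 7 mm above the shoulder; pushing past them takes about 6 to 16 N, and a few newtons of rub remain until it sits on the shoulder. The reamer's own weight does not pass them.
- juicer: Electric citrus juicer, fixed to the counter: white round housing 190 mm wide, 150 mm high, with an open white bowl on top (inside 150 mm wide at the floor, 186 mm at the rim; floor 155 mm, rim 192 mm above the counter). A spout sticks out on its -x side to 140 mm from the axis. Origin: centre of its underside on the counter, below the spindle; z up.
- tray: Blue plastic draining tray, fixed, 270 mm (its x) by 150 mm (its y), floor 4 mm thick, rim 12 mm high. Origin: centre of its underside. The two reamers stand in it, about 130 mm apart along its x, in either order.
- lime_reamer: The small green reamer for limes, 42 mm in diameter and 44 mm high, standing in the tray; to be left alone. Origin: centre of its underside.
- tumbler: Green drinking glass, 68 mm in diameter and 105 mm high, standing under the juicer's spout; to be left alone. Origin: centre of its underside.
- flower_bowl: White bowl heaped with yellow marigolds, 118 mm wide, 115 mm high, on the counter; to be left alone. Origin: centre of its underside.
- bottle: Clear water bottle with a red cap and blue label, 64 mm in diameter, 200 mm high, on the counter; to be left alone. Origin: centre of its underside.
Things that resemble listed ones, but are neither listed nor needed, are in the scene too. Of the things like the reamer, leave any that is purple or white; of the rest the smaller one is meant.

How it is judged (in metres and radians):
At the end, for the whole second after the job is handed in: The orange reamer is meshed and home on the spindle: its underside within 3 mm above the shoulder and within 3 mm of the axis, upright within 0.06 rad, at rest and let go (z of reamer in the frame of seat below 0.003 m and horizontal distance between reamer and seat below 0.003 m and angle between reamer's own z axis and vertical below 0.06 rad and linear speed of reamer below 0.02 m/s); the robot touches nothing.
It fails at once if The reamer is forced: pushed against the juicer or its spindle with more than 50 N (contact force between reamer and juicer above 50 N).
It fails at once if The arm or fingers strike the juicer with more than 20 N (contact force between any of the arm, the fingers and juicer above 20 N).
It fails at once if The lime reamer, tumbler, flower bowl or bottle is moved more than 30 mm (distance of any of lime_reamer, tumbler, flower_bowl, bottle from where it was at the start of the episode above 0.03 m).
It also fails if it takes over 51 s, if anything falls off the work surface, if the arm or the gripper's body presses on something with over 40 N, if the wrist force passes 120 N, or if a joint passes its speed limit or range.

## Working session

There is one attempt and no reset: what is moved stays moved. The work goes in short steps, Python scripts to look and compute and a tool call to move; the robot and the scene stay as the last step left them, time stands still between calls to the robot, and variables do not carry over. Pictures are saved under pics/ and viewed, at most 10 in all, crops included, and the job is handed in when it is done.

Besides the shell and the picture viewer there is one more tool, called by a JSON object that holds its "op" and its "data", one argument or row to a line. servo_tool: Moves the arm, as the interface text tells. Shifts and turns lie within -1 to 1; 1 stands for 300 mm of shift or pi rad of turn. Its arguments: {"type":"object","properties":{"series":{"type":"array"},"grip_force":{"type":"number"}},"required":["series"]}

```bash
mkdir -p pics
cat > h.py <<'E'
import numpy as np, cv2, json
from cell import get_obs, eyes, env
from scipy.spatial.transform import Rotation as R
def cam(n):
    o=get_obs(); c=eyes.read_camera(n)
    if 'origin' not in c:
        M=np.array(c['mount']); Rt=R.from_euler('xyz',o['tool_rot'],degrees=True).as_matrix()
        c['rotation']=Rt@M[:3,:3]; c['origin']=Rt@M[:3,3]+np.array(o['tool_pos'])
    c['K']=np.array([[c['fx'],0,c['cx']],[0,c['fy'],c['cy']],[0,0,1.]]); return c
def ray(c,px):
    u=cv2.undistortPoints(np.array(px,float).reshape(-1,1,2),c['K'],np.array(c['distortion'])).reshape(-1,2)
    return np.c_[u,np.ones(len(u))]@np.array(c['rotation']).T
def onz(c,px,z):
    d=ray(c,px); o=np.array(c['origin']); return o+d*((z-o[2])/d[:,2])[:,None]
def cloud(c):
    v,u=np.mgrid[:480,:640]; d=ray(c,np.c_[u.ravel(),v.ravel()]); 
    P=np.array(c['origin'])+d*c['depth'].ravel()[:,None].astype(float)
    P[c['depth'].ravel()==0]=np.nan; return P.reshape(480,640,3)
def save(c,n): cv2.imwrite('pics/'+n+'.png',c['frame'][:,:,::-1])
E
python3 - <<'E'
from h import *
print(get_obs())
for n in ('scene','top'):
    c=cam(n); save(c,n); print(n,c['origin'],np.round(c['rotation'],3).tolist(),c['fx'],c['distortion'])
    np.savez(n,**{k:v for k,v in c.items()})
E
```

```text
{'time_s': 0.0, 'qpos': array([-62.9639533 ,  18.43901918,  -4.01686793,  83.1743318 ,
         1.2940409 ,  78.53884561,  -3.26153249]), 'joint_velocities': array([ 0.09857291,  0.08229343,  0.03830792, -0.06976925,  0.00484461,
       -0.04798195, -0.10804048]), 'effort': array([ 6.06058666e-05, -4.91296184e+01, -4.03506327e-01, -3.12524700e+01,
       -6.37399871e-02,  4.39145823e-02,  1.95275220e-04]), 'tool_pos': array([0.2870544 , 0.58258092, 0.22146712]), 'tool_rot': array([-1.79892996e+02,  4.26571505e-03,  1.53773239e+02]), 'force': array([ 0.10845242, -0.18737594,  0.26760789]), 'wrist_torque': array([ 0.02493025,  0.02584097, -0.00683137]), 'grasp_force': 0.0, 'grip_width': 0.08688919420930274}
scene [ 1.3342906  -0.00291167  0.66042264] [-125.318, 1.211, 95.202] 535.653739100028 [0.01826241 0.         0.         0.         0.        ]
top [ 0.50590828 -0.08812294  1.47238238] [-175.611, 0.644, -89.091] 612.5106778487435 [0.05625418 0.         0.         0.         0.        ]
```

Run:
```python
s=open('h.py').read()
s=s.replace("    c['K']=","    if np.size(c['rotation'])==3: c['rotation']=R.from_euler('xyz',c['rotation'],degrees=True).as_matrix()\n    c['K']=")
open('h.py','w').write(s)
```

```text
(no output)
```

View pics/scene.png

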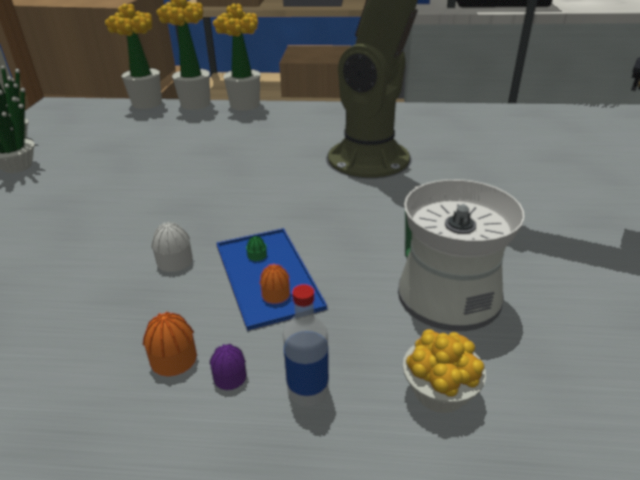

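View pics/top.png

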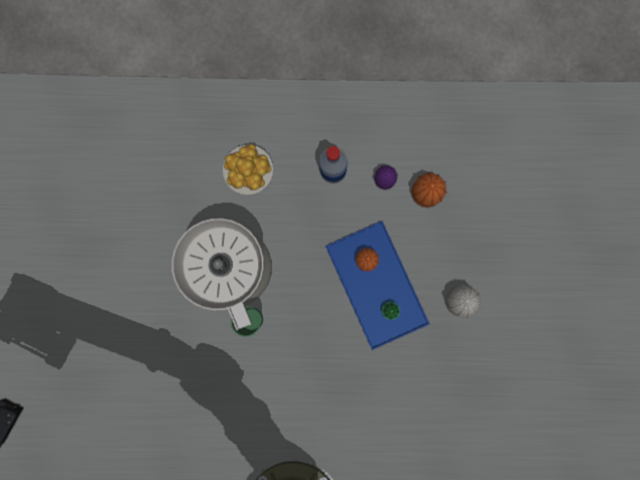

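The pictures show these candidates:
- Small orange reamer in the tray: top (367,259), scene (275,284).
- Large orange one on the counter: top (429,189).
- Purple: top (385,177).
- White: top (463,301).
- Green lime reamer: top (390,310).
- Marigolds: top (248,168).

I choose the smaller orange one, in the tray. The juicer spindle is at top (220,264).

Run:
```python
from h import *
t=cam('top'); s=cam('scene')
def blob(c,lo,hi,near):
    h=cv2.cvtColor(c['frame'],cv2.COLOR_RGB2HSV); m=cv2.inRange(h,lo,hi)
    n,l,st,ce=cv2.connectedComponentsWithStats(m)
    i=min([k for k in range(1,n) if st[k,4]>60],key=lambda k:np.hypot(*(ce[k]-near))); return l==i,st[i]
for nm,c,near in(('top',t,(367,259)),('scene',s,(275,284)),('topbig',t,(429,189))):
    m,st=blob(c,(3,120,60),(17,255,255),near); P=cloud(c)[m]; P=P[~np.isnan(P[:,0])]
    cn=max(cv2.findContours(m.astype(np.uint8),0,1)[0],key=len); (x,y),r=cv2.minEnclosingCircle(cn)
    print(nm,st,'circ',x,y,r,'zpct',np.percentile(P[:,2],[1,50,99]),'med',np.median(P,0))
    print('  onz .03',onz(c,[[x,y]],.03), 'diam', 2*r/c['fx']*1.44)
    hi=P[P[:,2]>np.percentile(P[:,2],90)]; print('  tip',hi.mean(0), 'xy range',P[:,:2].min(0),P[:,:2].max(0))
# juicer rim
for nm,c in(('top',t),('scene',s)):
    P=cloud(c).reshape(-1,3); print(nm,'counter z',np.nanmedian(P[:,2]))
    z=P[:,2]; k=(z>.182)&(z<.2)&(np.hypot(P[:,0]-.52,P[:,1]-.15)<.2)
    q=P[k][:,:2]; print(nm,'rim n',len(q),q.mean(0),q.min(0),q.max(0))
    A=np.c_[2*q,np.ones(len(q))]; sol=np.linalg.lstsq(A,(q**2).sum(1),rcond=None)[0]; print(' fit',sol[:2],np.sqrt(sol[2]+sol[:2]@sol[:2]))
    k=(np.hypot(P[:,0]-sol[0],P[:,1]-sol[1])<.03); q=P[k]; print(' spindle z',np.nanpercentile(q[:,2],[5,50,99]), q[q[:,2]>.18].mean(0))
print(onz(t,[[220,264]],.196))
big=cv2.resize(t['frame'][220:310,330:450],None,fx=5,fy=5,interpolation=2); b2=cv2.resize(t['frame'][210:320,160:280],None,fx=5*90/110,fy=5*90/110,interpolation=2)
cv2.imwrite('pics/crop.png',cv2.resize(t['frame'][220:310,330:450],None,fx=6,fy=6,interpolation=2)[:,:,::-1])
```

```text
top [356 249  22  22 374] circ 366.79998779296875 259.20001220703125 11.03098201751709 zpct [0.04089619 0.05926036 0.07352775] med [ 0.58054172 -0.16353298  0.05926036]
  onz .03 [[ 0.58201997 -0.1653837   0.03      ]] diam 0.05186722347768519
  tip [ 0.58037375 -0.16374571  0.07122614] xy range [ 0.55575367 -0.18825786] [ 0.60599136 -0.13935002]
scene [261 265  28  38 855] circ 274.5 283.5 18.66825294494629 zpct [0.00775902 0.04454756 0.06960448] med [ 0.60264127 -0.1591741   0.04454756]
  onz .03 [[ 0.58504606 -0.16275994  0.03      ]] diam 0.10037187189578324
  tip [ 0.58784342 -0.16255602  0.06686216] xy range [ 0.57120639 -0.1847662 ] [ 0.61426918 -0.13743575]
topbig [412 173  34  34 873] circ 428.5 189.5 17.33503532409668 zpct [0.01920128 0.07653485 0.09807136] med [ 0.74092807 -0.30177466  0.07653485]
  onz .03 [[ 0.7495921  -0.30947724  0.03      ]] diam 0.08150862268841481
  tip [ 0.74892459 -0.30705897  0.09426296] xy range [ 0.70938537 -0.34416009] [ 0.78259111 -0.2700429 ]
top counter z -0.000213769561574928
top rim n 884 [0.56184089 0.16843389] [0.46482674 0.06149298] [0.65409234 0.25059267]
 fit [0.55911221 0.15674509] 0.08716378281415603
 spindle z [0.15409526 0.16309871 0.19808892] [0.55865501 0.15462449 0.1905795 ]
scene counter z 0.00012702617102067215
scene rim n 1534 [0.55996441 0.16124008] [0.46600776 0.06273131] [0.65850573 0.25468761]
 fit [0.56257548 0.15828609] 0.08964088103368012
 spindle z [0.15451995 0.16410645 0.19541008] [0.56692568 0.15783777 0.18795205]
[[0.55861234 0.14940831 0.196     ]]
```

View pics/crop.png

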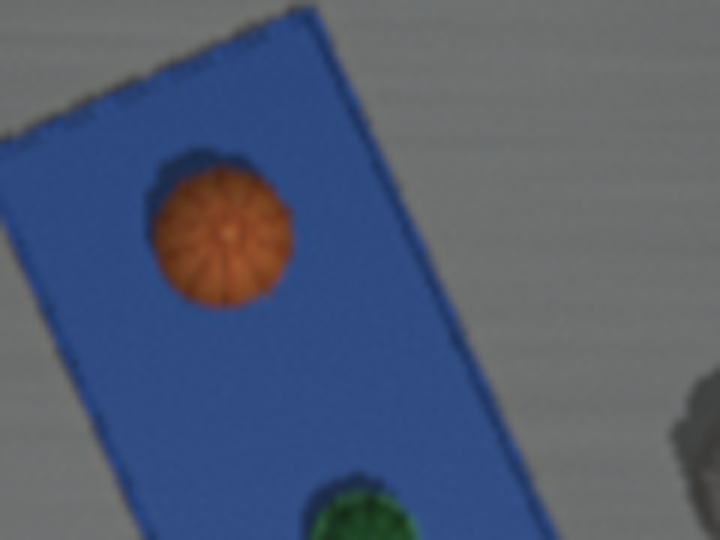

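The crop shows a small ribbed orange dome in the tray, centred at about (367,259) in the top view. Its tip is 71 mm up and it is about 51 mm wide, which matches the reamer. I'll plan a look over the spindle next.

```bash
cat >> h.py <<'E'
def plan(p,yaw,base=None,roll=180,pitch=0):
    o=get_obs(); b=base or (o['tool_pos'],o['tool_rot'])
    R0=R.from_euler('xyz',b[1],degrees=True); R1=R.from_euler('xyz',[roll,pitch,yaw],degrees=True)
    print('plan',np.round(R0.inv().apply(np.array(p)-b[0])/.3,4),np.round((R0.inv()*R1).as_rotvec()/np.pi,4))
E
python3 - <<'E'
from h import *
c=cam('wrist'); print(c['mount'],c['fx'])
plan([.43,.36,.34],130); plan([.559,.155,.34],105)
E
```

```text
[[ 2.26310820e-04 -9.70262493e-01 -2.42055043e-01  6.60446162e-02]
 [ 9.99998930e-01 -1.30218755e-04  1.45692875e-03  4.59263481e-04]
 [-1.44512343e-03 -2.42055114e-01  9.70261425e-01 -1.62023787e-01]
 [ 0.00000000e+00  0.00000000e+00  0.00000000e+00  1.00000000e+00]] 410.7686036595927
plan [-0.7552 -0.4563 -0.3927] [-3.000e-04  1.000e-04  1.321e-01]
plan [-1.443  -0.8793 -0.3923] [-2.00e-04  1.00e-04  2.71e-01]
```

{"op": "servo_tool", "data": {
  "series": [
    [[-0.15,-0.09,-0.3,0,0,0.02,1],[-0.28,-0.17,-0.39,0,0,0.05,1],[-0.4,-0.25,-0.39,0,0,0.08,1],[-0.5,-0.31,-0.39,0,0,0.11,1],[-0.6,-0.37,-0.39,0,0,0.14,1],[-0.7,-0.43,-0.39,0,0,0.17,1],[-0.8,-0.49,-0.39,0,0,0.2,1],[-0.9,-0.55,-0.39,0,0,0.23,1],[-1.0,-0.61,-0.39,0,0,0.25,1],[-1.0,-0.61,-0.39,0,0,0.27,1],[-1.0,-0.61,-0.39,0,0,0.27,1]]
  ]
}}

```text
time_s: 1.17
tool_pos: [0.4792, 0.2798, 0.3401]
tool_rot: [179.9, 0.1, 104.4]
force: [0.1, -0.8, -0.2]
grip_width: 0.0871
grasp_force: 0.0
```

Run:
```python
from h import *
o=get_obs(); print(o['qpos'],o['tool_rot']); plan([.559,.155,.31],105)
```

```text
[-45.19319323   4.74677652  13.0380561   86.16756643  -0.91490327
  89.15270623 -17.75713938] [1.79900461e+02 1.30757790e-01 1.04428503e+02]
plan [-0.469   0.1537  0.1017] [ 0.0005  0.0007 -0.0032]
```

{"op": "servo_tool", "data": {
  "series": [
    [[-0.12,0.04,0.03,0,0,0,1],[-0.24,0.08,0.06,0,0,0,1],[-0.36,0.12,0.1,0,0,0,1],[-0.46,0.15,0.1,0,0,0,1],[-0.47,0.154,0.1,0,0,0,1],[-0.47,0.154,0.1,0,0,0,1],[-0.47,0.154,0.1,0,0,0,1]]
  ]
}}

```text
time_s: 1.75
tool_pos: [0.5565, 0.164, 0.3095]
tool_rot: [-180.0, -0.1, 105.3]
force: [-0.0, -0.7, -0.4]
grip_width: 0.0869
grasp_force: 0.0
```

Run:
```python
from h import *
o=get_obs(); print(o['qpos'],o['tool_rot'])
c=cam('wrist'); save(c,'w1'); P=cloud(c).reshape(-1,3)
k=np.hypot(P[:,0]-.56,P[:,1]-.155)<.05; q=P[k]
for a,b in((.175,.187),(.187,.192),(.192,.2)):
    s=q[(q[:,2]>a)&(q[:,2]<b)]; print(a,len(s),s.mean(0) if len(s) else '',s.min(0) if len(s) else '',s.max(0) if len(s) else '')
# rectified view of plane z=.181 centred approx
M=np.array([[x,y,.181] for y in np.linspace(.125,.185,300) for x in np.linspace(.53,.59,300)])
Rc=c['rotation'].T; p,_=cv2.projectPoints(M,cv2.Rodrigues(Rc)[0],-Rc@c['origin'],c['K'],np.array(c['distortion']))
p=p.reshape(300,300,2).astype(np.float32); im=cv2.remap(c['frame'],p[:,:,0],p[:,:,1],1)
cv2.imwrite('pics/w1r.png',np.hstack([cv2.resize(im,(480,480)),cv2.resize(c['frame'],(320,240)).repeat(2,0)])[:,:,::-1])
```

```text
[-36.14847804   8.22931623  19.44861525  86.13183535  -2.81124246
  86.1209208   -1.42558419] [-1.79984208e+02 -7.27126285e-02  1.05268708e+02]
0.175 277 [0.55853673 0.16250316 0.18055145] [0.54547807 0.14383357 0.17505188] [0.5740613  0.17224904 0.18688218]
0.187 266 [0.55912038 0.15955932 0.19052846] [0.54970789 0.14755611 0.18726849] [0.56972718 0.16815193 0.19198881]
0.192 365 [0.55953856 0.15857057 0.19421388] [0.55183449 0.15021937 0.19200412] [0.56866337 0.16708307 0.19691207]
```

View pics/w1r.png

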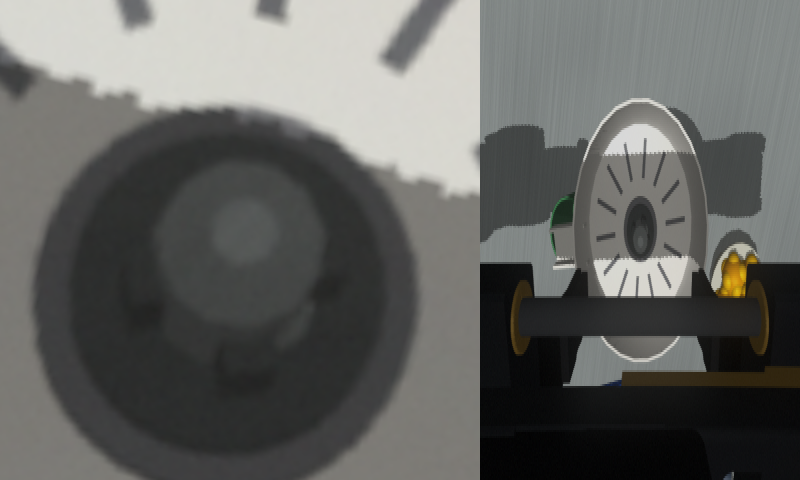

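The wrist view shows the spindle nose top at rectified (243,232) and three teeth at about (140,300), (245,370) and (325,280). That puts the axis near (0.559, 0.158). Next I go to the reamer for the same kind of wrist view.

Run:
```python
from h import *
plan([.57,.0,.29],105);plan([.581,-.164,.184],105)
```

```text
plan [-0.5417 -0.1012  0.0645] [-0.     -0.0004  0.002 ]
plan [-1.0791 -0.2107  0.4172] [-0.     -0.0004  0.002 ]
```

{"op": "servo_tool", "data": {
  "series": [
    [[-0.13,-0.02,0,0,0,0,0.8],[-0.26,-0.05,0,0,0,0,0.8],[-0.39,-0.075,0,0,0,0,0.8],[-0.52,-0.1,0,0,0,0,0.8],[-0.65,-0.125,0.06,0,0,0,0.8],[-0.77,-0.15,0.12,0,0,0,0.8],[-0.88,-0.175,0.2,0,0,0,0.8],[-0.95,-0.19,0.29,0,0,0.002,0.8],[-1.0,-0.2,0.38,0,0,0.002,0.8],[-1.0,-0.21,0.417,0,0,0.002,0.8],[-1.0,-0.21,0.417,0,0,0.002,0.8],[-1.0,-0.21,0.417,0,0,0.002,0.8]]
  ]
}}

```text
time_s: 2.8
tool_pos: [0.5752, -0.1407, 0.1847]
tool_rot: [180.0, -0.1, 105.0]
force: [0.8, 0.8, 0.6]
grip_width: 0.0696
grasp_force: 0.0
```

Run:
```python
from h import *
o=get_obs(); print(o['qpos'],o['tool_pos'],o['tool_rot'])
c=cam('wrist'); save(c,'w2'); P=cloud(c)
h=cv2.cvtColor(c['frame'],cv2.COLOR_RGB2HSV); m=cv2.inRange(h,(3,120,40),(17,255,255))
n,l,st,ce=cv2.connectedComponentsWithStats(m); print([(st[i],ce[i]) for i in range(1,n) if st[i,4]>100])
i=1+np.argmax(st[1:,4]); q=P[l==i]; q=q[~np.isnan(q[:,0])]
print('z',np.percentile(q[:,2],[1,50,99]))
tip=q[q[:,2]>np.percentile(q[:,2],99)-.004]; print('tip',tip.mean(0),(tip.min(0)+tip.max(0))/2)
# skirt extents: image left/right tangent -> axis in plane perpendicular to view; leftmost/rightmost pix
v,u=np.where(l==i)
for e in (u.min(),u.max()):
    vv=v[u==e].mean(); print('tangent',e,vv,onz(c,[[e,vv]],.03), P[int(vv),e])
s=q[(q[:,2]>.012)&(q[:,2]<.036)]; A=np.c_[2*s[:,:2],np.ones(len(s))]
sol=np.linalg.lstsq(A,(s[:,:2]**2).sum(1),rcond=None)[0]; print('skirt fit',sol[:2],np.sqrt(sol[2]+sol[:2]@sol[:2]),len(s))
```

```text
[-15.82973601  13.62677435  31.65951075  95.71206817  -7.5264906
  72.80020272  32.3581564 ] [ 0.5752301  -0.14074507  0.18473944] [ 1.79983786e+02 -8.86855700e-02  1.05013338e+02]
[(array([ 286,  213,   68,   74, 3432], dtype=int32), array([320.12179487, 251.12062937]))]
z [0.01764199 0.05847213 0.07038887]
tip [ 0.58200242 -0.16288765  0.06843059] [ 0.58207615 -0.163141    0.06928681]
tangent 286 252.0 [[ 0.5567397 -0.1729323  0.03     ]] [ 0.55678842 -0.16983526  0.04021604]
tangent 353 251.5 [[ 0.6085678  -0.15859977  0.03      ]] [ 0.60658523 -0.15517517  0.04178104]
skirt fit [ 0.58216049 -0.16344175] 0.026622251215962688 174
```

View pics/w2.png

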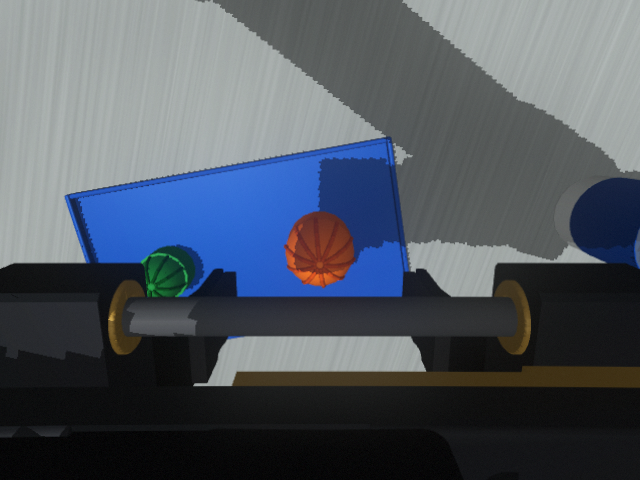

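The wrist view shows the reamer at (320,251) with its tip at (320,265). The skirt fit gives (0.582, -0.163) with a radius of 26.6 mm, against 27 mm expected. The lime reamer at (167,273) is clear of the fingers.

Run:
```python
from h import *
plan([.582,-.1633,.09],105);plan([.582,-.1633,.0085],105)
```

```text
plan [-0.0777 -0.0011  0.3194] [ 0.0007 -0.0002  0.0002]
plan [-0.0778 -0.0017  0.5911] [ 0.0007 -0.0002  0.0002]
```

{"op": "servo_tool", "data": {
  "series": [
    [[-0.078,-0.001,0.06,0,0,0,0.8],[-0.078,-0.001,0.15,0,0,0,0.8],[-0.078,-0.001,0.25,0,0,0,0.8],[-0.078,-0.001,0.32,0,0,0,0.8],[-0.078,-0.001,0.32,0,0,0,0.8],[-0.078,-0.001,0.32,0,0,0,0.8]]
  ]
}}

```text
time_s: 3.35
tool_pos: [0.5815, -0.1646, 0.0894]
tool_rot: [180.0, -0.0, 105.0]
force: [0.3, 0.4, 0.9]
grip_width: 0.0698
grasp_force: 0.0
```

Run:
```python
from h import *
plan([.582,-.1633,.0085],105)
```

```text
plan [0.0035 0.0026 0.2698] [ 0.0003 -0.0001 -0.0002]
```

{"op": "servo_tool", "data": {
  "series": [
    [[0.003,0.002,0.07,0,0,0,0.8],[0.003,0.002,0.14,0,0,0,0.8],[0.003,0.002,0.2,0,0,0,0.8],[0.003,0.002,0.24,0,0,0,0.8],[0.003,0.002,0.265,0,0,0,0.8],[0.003,0.002,0.265,0,0,0,0.8],[0.003,0.002,0.265,0,0,0,0.5],[0.003,0.002,0.265,0,0,0,0.5],[0.003,0.002,0.265,0,0,0,0.5],[0.003,0.002,0.265,0,0,0,0.5],[0.003,0.002,0.265,0,0,0,0.5],[0.003,0.002,0.265,0,0,0,0.5]]
  ],
  "grip_force": 30
}}

```text
time_s: 4.35
tool_pos: [0.5818, -0.1656, 0.0102]
tool_rot: [179.9, 0.0, 104.8]
force: [0.3, 0.4, 6.1]
grip_width: 0.0538
grasp_force: 30.0
```

Run:
```python
from h import *
print(get_obs()['tool_pos'])
```

```text
[ 0.58182269 -0.16561512  0.01023235]
```

{"op": "servo_tool", "data": {
  "series": [
    [[0,0,-0.05,0,0,0,0.5],[0,0,-0.15,0,0,0,0.5],[0,0,-0.27,0,0,0,0.5],[0,0,-0.4,0,0,0,0.5],[0,0,-0.53,0,0,0,0.5],[0,0,-0.66,0,0,0,0.5],[0,0,-0.77,0,0,0,0.5],[0,0,-0.83,0,0,0,0.5],[0,0,-0.85,0,0,0,0.5],[0,0,-0.85,0,0,0,0.5],[0,0,-0.85,0,0,0,0.5]]
  ]
}}

```text
time_s: 5.27
tool_pos: [0.5801, -0.1651, 0.2623]
tool_rot: [-179.9, -0.1, 104.8]
force: [0.1, -0.5, -1.4]
grip_width: 0.0536
grasp_force: 30.0
```

Run:
```python
from h import *
for i in range(3):
    o=get_obs();print(o['tool_pos'],o['force']); cam('scene')
plan([.559,.1555,.262],105)
```

```text
[ 0.58007144 -0.16508361  0.26229905] [ 0.08426062 -0.47840178 -1.36495237]
[ 0.57975428 -0.16494396  0.26163472] [ 0.2343355  -0.89312477 -1.41998791]
[ 0.57969915 -0.16492025  0.26145025] [ 0.19904904 -0.13136035 -1.23009567]
plan [ 1.0504e+00  2.0630e-01 -7.0000e-04] [-0.0011 -0.0005 -0.001 ]
```

{"op": "servo_tool", "data": {
  "series": [
    [[0.08,0.016,0,0,0,0,0.5],[0.18,0.035,0,0,0,0,0.5],[0.29,0.057,0,0,0,0,0.5],[0.4,0.079,0,0,0,0,0.5],[0.51,0.1,0,0,0,0,0.5],[0.62,0.122,0,0,0,0,0.5],[0.73,0.143,0,0,0,0,0.5],[0.84,0.165,0,0,0,0,0.5],[0.93,0.183,0,0,0,0,0.5],[0.98,0.2,0,0,0,0,0.5],[1.0,0.2,0,0,0,0,0.5],[1.0,0.2,0,0,0,0,0.5]]
  ]
}}

```text
time_s: 6.42
tool_pos: [0.5616, 0.1407, 0.2629]
tool_rot: [-179.9, 0.0, 104.9]
force: [0.7, -0.9, -1.1]
grip_width: 0.0533
grasp_force: 30.0
```

Run:
```python
from h import *
o=get_obs();print(o['tool_pos'],o['force']); plan([.559,.1555,.262],105)
```

```text
[0.56161266 0.14072704 0.26290188] [ 0.68212498 -0.91782154 -1.11789908]
plan [0.0498 0.0043 0.003 ] [-0.0006  0.0002 -0.0004]
```

{"op": "servo_tool", "data": {
  "series": [
    [[0.02,0.002,0,0,0,0,0.5],[0.04,0.004,0,0,0,0,0.5],[0.05,0.004,0,0,0,0,0.5],[0.05,0.004,0,0,0,0,0.5],[0.05,0.004,0,0,0,0,0.5]]
  ]
}}

```text
time_s: 6.83
tool_pos: [0.5595, 0.1543, 0.2641]
tool_rot: [180.0, 0.0, 104.8]
force: [0.1, 0.2, -1.2]
grip_width: 0.0535
grasp_force: 30.0
```

Run:
```python
from h import *
o=get_obs();print(o['tool_pos'],o['force'],o['qpos'])
c=cam('scene'); t=np.load('scene.npz') 
P=cloud(c); h=cv2.cvtColor(c['frame'],cv2.COLOR_RGB2HSV); m=cv2.inRange(h,(3,120,40),(17,255,255))
n,l,st,ce=cv2.connectedComponentsWithStats(m); 
for i in range(1,n):
    if st[i,4]>50:
        q=P[l==i]; print(st[i],ce[i],np.nanmin(q,0),np.nanmax(q,0))
x=c['frame'][150:270,390:540]; y=t['frame'][150:270,390:540]
cv2.imwrite('pics/ins.png',cv2.resize(np.hstack([x,y]),None,fx=2.6,fy=2.6,interpolation=2)[:,:,::-1])
```

```text
[0.55948997 0.15426182 0.26405563] [ 0.11117852  0.21983376 -1.18947085] [-36.21253999   8.91746595  20.55639191  90.56618413  -3.15020275
  81.08091695  -0.61815871]
[   0    0   43  104 1625] [19.36       49.90953846] [-0.61655748 -1.32208425 -0.08502732] [-0.5517714  -1.25820984  0.28627242]
[452 136  23  42 725] [462.81655172 157.00689655] [0.53145314 0.1304675  0.25964032] [0.65103764 0.15524671 0.34752818]
[ 144  312   52   64 2561] [169.32955877 344.2936353 ] [ 0.72402091 -0.33890591  0.00105108] [ 0.7908457  -0.26716612  0.0953497 ]
```

View pics/ins.png

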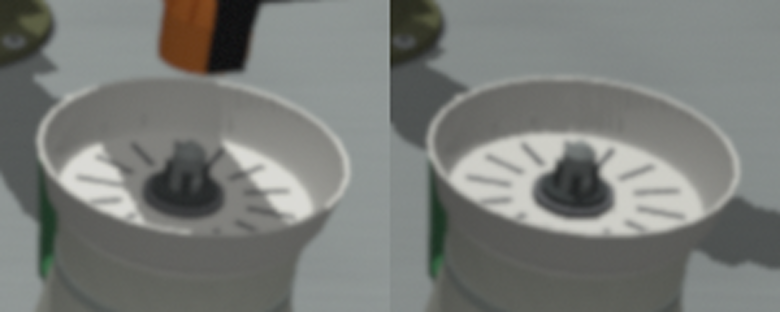

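The scene crop shows the reamer's left skirt edge at full-image x≈452, with the finger covering its right half. The nose centre is at crop (190,150), which is about (463,208) in the full image.

Run:
```python
from h import *
c=cam('scene'); o=np.array(c['origin'])
h=cv2.cvtColor(c['frame'],cv2.COLOR_RGB2HSV); m=cv2.inRange(h,(3,120,40),(17,255,255))[130:180,440:490]
v,u=np.where(m>0)
e=[[u[v==r].min()+440-.5,r+130] for r in range(50) if (v==r).any()]; print(e[::3])
# horizontal angle of tangent plane -> predicted axis: perpendicular distance from axis to ray(horizontal) =27mm
for px in e[-20:-4:3]:
    d=ray(c,[px])[0]; a=d[:2]/np.hypot(*d[:2]); n=np.array([-a[1],a[0]])
    for ax in (.559,):
        # find y of axis at x=ax with signed perp distance 27mm on +y side
        s=[y for y in np.linspace(.1,.2,2001) if abs(abs(n@(np.array([ax,y])-o[:2]))-.027)<.0001]; print(px,np.round([min(s),max(s)],4))
g=cv2.cvtColor(c['frame'],cv2.COLOR_RGB2GRAY).astype(int)
for r in (206,208,210,212,214): print(r,g[r,448:478])
for px in ([462.5,207.7],[463,207.7],[463.5,207.7]):
    d=ray(c,[px])[0]; print('nose',px,o+d*((.559-o[0])/d[0]))
print(c['origin'])
```

```text
[[np.float64(458.5), 136], [np.float64(456.5), 139], [np.float64(455.5), 142], [np.float64(454.5), 145], [np.float64(453.5), 148], [np.float64(453.5), 151], [np.float64(453.5), 154], [np.float64(452.5), 157], [np.float64(452.5), 160], [np.float64(451.5), 163], [np.float64(451.5), 166], [np.float64(451.5), 169], [np.float64(452.5), 172], [np.float64(457.5), 175]]
[np.float64(452.5), 158] [0.1038 0.1588]
[np.float64(452.5), 161] [0.1044 0.1594]
[np.float64(451.5), 164] [0.1036 0.1585]
[np.float64(451.5), 167] [0.1042 0.1592]
[np.float64(451.5), 170] [0.1048 0.1598]
[np.float64(453.5), 173] [0.1086 0.1636]
206 [128 128 129 129 129 129 128 124 113  97  86  86  88  90  90  90  90  91
  96 105 117 125 127 129 127 124 122 136 164 192]
208 [128 128 128 129 128 128 128 122 108  91  86  87  88  89  91  91  89  87
  85  88  96 113 123 124 116 101  90  97 124 156]
210 [118 125 128 128 126 121 112 103  90  78  77  80  83  85  87  88  86  84
  82  83  89 103 112 105  93  89 100 113 124 130]
212 [ 97 110 121 125 120 101  76  64  64  67  69  71  74  75  76  75  75  74
  72  72  74  82  84  87  98 113 123 127 128 128]
214 [118 120 121 118 106  82  58  49  58  66  69  72  70  71  71  72  72  71
  68  63  55  56  74  99 119 126 128 128 129 129]
nose [462.5, 207.7] [0.559      0.15865941 0.18865042]
nose [463, 207.7] [0.559      0.15946563 0.18867789]
nose [463.5, 207.7] [0.559      0.16027167 0.18870534]
[ 1.3342906  -0.00291167  0.66042264]
```

{"op": "servo_tool", "data": {
  "series": [
    [[0,0,0.05,0,0,0,0.5],[0,0,0.1,0,0,0,0.5],[0,0,0.14,0,0,0,0.5],[0,0,0.17,0,0,0,0.5],[0,0,0.19,0,0,0,0.5],[0,0,0.2,0,0,0,0.5],[0,0,0.2,0,0,0,0.5],[0,0,0.2,0,0,0,0.5]]
  ]
}}

```text
time_s: 7.6
tool_pos: [0.5597, 0.1549, 0.2044]
tool_rot: [180.0, -0.0, 104.8]
force: [-0.0, 1.2, -0.6]
grip_width: 0.0536
grasp_force: 30.0
```

{"op": "servo_tool", "data": {
  "series": [
    [[0,0,0.007,0,0,0,0.5],[0,0,0.014,0,0,0,0.5],[0,0,0.021,0,0,0,0.5],[0,0,0.028,0,0,0,0.5],[0,0,0.028,0,0,0,0.5]]
  ]
}}

```text
time_s: 8.02
tool_pos: [0.5594, 0.1549, 0.1953]
tool_rot: [180.0, -0.0, 104.8]
force: [1.3, -0.6, -0.9]
grip_width: 0.0534
grasp_force: 30.0
```

{"op": "servo_tool", "data": {
  "series": [
    [[0,0,0.006,0,0,0,0.5],[0,0,0.012,0,0,0,0.5],[0,0,0.018,0,0,0,0.5],[0,0,0.022,0,0,0,0.5],[0,0,0.022,0,0,0,0.5]]
  ]
}}

```text
time_s: 8.43
tool_pos: [0.5594, 0.1553, 0.1887]
tool_rot: [180.0, -0.0, 104.8]
force: [0.5, 0.9, -1.6]
grip_width: 0.0537
grasp_force: 30.0
```

{"op": "servo_tool", "data": {
  "series": [
    [[0,0,0.004,0,0,0,0.5],[0,0,0.008,0,0,0,0.5],[0,0,0.01,0,0,0,0.5],[0,0,0.01,0,0,0,0.5]]
  ]
}}

```text
time_s: 8.77
tool_pos: [0.5595, 0.1553, 0.1862]
tool_rot: [180.0, -0.0, 104.8]
force: [0.3, 2.2, 0.3]
grip_width: 0.0534
grasp_force: 30.0
```

{"op": "servo_tool", "data": {
  "series": [
    [[0,0,0.004,0,0,0,0.5],[0,0,0.007,0,0,0,0.5],[0,0,0.007,0,0,0,0.5]]
  ]
}}

```text
time_s: 9.02
tool_pos: [0.5596, 0.1553, 0.186]
tool_rot: [179.9, -0.1, 104.8]
force: [-2.3, 1.4, 9.7]
grip_width: 0.0536
grasp_force: 30.0
```

{"op": "servo_tool", "data": {
  "series": [
    [[0,0,0.003,0,0,0,0.5],[0,0,0.003,0,0,0,0.5]]
  ]
}}

```text
time_s: 9.18
tool_pos: [0.5596, 0.1553, 0.186]
tool_rot: [179.9, -0.1, 104.8]
force: [-4.6, 1.4, 13.5]
grip_width: 0.0533
grasp_force: 30.0
```

{"op": "servo_tool", "data": {
  "series": [
    [[0,0,0,0,0,0.0167,0.5],[0,0,0,0,0,0.0333,0.5],[0,0,0,0,0,0.05,0.5],[0,0,0,0,0,0.0667,0.5],[0,0,0,0,0,0.0833,0.5],[0,0,0,0,0,0.1,0.5],[0,0,0,0,0,0.1167,0.5],[0,0,0,0,0,0.1333,0.5],[0,0,0,0,0,0.15,0.5]]
  ]
}}

```text
time_s: 9.93
tool_pos: [0.5596, 0.155, 0.1857]
tool_rot: [180.0, -0.1, 77.7]
force: [-5.1, 0.3, 11.8]
grip_width: 0.0535
grasp_force: 30.0
```

{"op": "servo_tool", "data": {
  "series": [
    [[0,0,0,0,0,0.0167,0.5],[0,0,0,0,0,0.0333,0.5],[0,0,0,0,0,0.05,0.5],[0,0,0,0,0,0.0667,0.5],[0,0,0,0,0,0.0833,0.5],[0,0,0,0,0,0.1,0.5],[0,0,0,0,0,0.1167,0.5],[0,0,0,0,0,0.1333,0.5],[0,0,0,0,0,0.15,0.5]]
  ]
}}

```text
time_s: 10.68
tool_pos: [0.559, 0.1558, 0.1832]
tool_rot: [-179.9, -0.0, 50.7]
force: [0.3, 2.9, 1.6]
grip_width: 0.0534
grasp_force: 30.0
```

{"op": "servo_tool", "data": {
  "series": [
    [[0,0,0.005,0,0,0,0.5],[0,0,0.01,0,0,0,0.5],[0,0,0.015,0,0,0,0.5],[0,0,0.018,0,0,0,0.5],[0,0,0.018,0,0,0,0.5]]
  ]
}}

```text
time_s: 11.1
tool_pos: [0.5592, 0.156, 0.1788]
tool_rot: [-179.9, -0.1, 51.0]
force: [-2.1, 3.6, 7.1]
grip_width: 0.0536
grasp_force: 30.0
```

{"op": "servo_tool", "data": {
  "series": [
    [[0,0,0.004,0,0,0,0.5],[0,0,0.008,0,0,0,0.5],[0,0,0.01,0,0,0,0.5],[0,0,0.01,0,0,0,0.5]]
  ]
}}

```text
time_s: 11.43
tool_pos: [0.5593, 0.1561, 0.1765]
tool_rot: [-179.9, -0.1, 51.0]
force: [-2.4, 3.5, 11.0]
grip_width: 0.0533
grasp_force: 30.0
```

{"op": "servo_tool", "data": {
  "series": [
    [[0,0,0.004,0,0,0,0.5],[0,0,0.008,0,0,0,0.5],[0,0,0.01,0,0,0,0.5],[0,0,0.01,0,0,0,0.5]]
  ]
}}

```text
time_s: 11.77
tool_pos: [0.5592, 0.1561, 0.1734]
tool_rot: [-179.9, -0.1, 51.0]
force: [-3.9, 3.5, 9.5]
grip_width: 0.0534
grasp_force: 30.0
```

{"op": "servo_tool", "data": {
  "series": [
    [[0,0,0.003,0,0,0,0.5],[0,0,0.006,0,0,0,0.5],[0,0,0.008,0,0,0,0.5],[0,0,0.008,0,0,0,0.5]]
  ]
}}

```text
time_s: 12.1
tool_pos: [0.5593, 0.1561, 0.1711]
tool_rot: [-179.9, -0.1, 51.0]
force: [-4.0, 3.2, 10.3]
grip_width: 0.0542
grasp_force: 30.0
```

{"op": "servo_tool", "data": {
  "series": [
    [[0,0,0.003,0,0,0,0.5],[0,0,0.006,0,0,0,0.5],[0,0,0.006,0,0,0,0.5]]
  ]
}}

```text
time_s: 12.35
tool_pos: [0.5593, 0.1562, 0.1711]
tool_rot: [-179.9, -0.2, 51.0]
force: [-7.1, 1.3, 17.4]
grip_width: 0.0535
grasp_force: 30.0
```

It stops firmly at 0.1711, 15 mm below the tooth-top contact, so it is home. Now I relax the push, open the fingers and retreat.

{"op": "servo_tool", "data": {
  "series": [
    [[0,0,-0.01,0,0,0,0.5],[0,0,-0.01,0,0,0,0.5],[0,0,-0.01,0,0,0,0.8],[0,0,-0.01,0,0,0,0.8],[0,0,-0.01,0,0,0,0.8],[0,0,-0.01,0,0,0,0.8]]
  ]
}}

```text
time_s: 12.85
tool_pos: [0.5594, 0.1534, 0.1697]
tool_rot: [180.0, 0.1, 50.7]
force: [0.2, 0.6, -0.3]
grip_width: 0.0676
grasp_force: 0.0
```

{"op": "servo_tool", "data": {
  "series": [
    [[0,0,-0.03,0,0,0,0.8],[0,0,-0.08,0,0,0,0.8],[0,0,-0.15,0,0,0,0.8],[0,0,-0.24,0,0,0,0.8],[0,0,-0.34,0,0,0,0.8],[0,0,-0.44,0,0,0,0.8],[0,0,-0.5,0,0,0,0.8],[0,0,-0.5,0,0,0,0.8],[0,0,-0.5,0,0,0,0.8]]
  ]
}}

```text
time_s: 13.6
tool_pos: [0.5601, 0.1544, 0.3218]
tool_rot: [179.9, -0.1, 50.8]
force: [-0.9, -0.2, -0.9]
grip_width: 0.07
grasp_force: 0.0
```

Run:
```python
from h import *
c=cam('scene'); P=cloud(c); h=cv2.cvtColor(c['frame'],cv2.COLOR_RGB2HSV); m=cv2.inRange(h,(3,120,40),(17,255,255))
m[:, :420]=0; m[300:]=0
q=P[m>0]; v,u=np.where(m>0); print(len(q),u.min(),u.max(),v.min(),v.max(),np.nanpercentile(q,[1,50,99],axis=0))
cv2.imwrite('pics/end.png',cv2.resize(c['frame'][100:280,380:560],None,fx=3,fy=3)[:,:,::-1])
```

```text
1203 446 479 185 228 [[0.5560096  0.13230872 0.16731302]
 [0.5809751  0.15427712 0.20256498]
 [0.59004882 0.17954675 0.22980261]]
```

View pics/end.png

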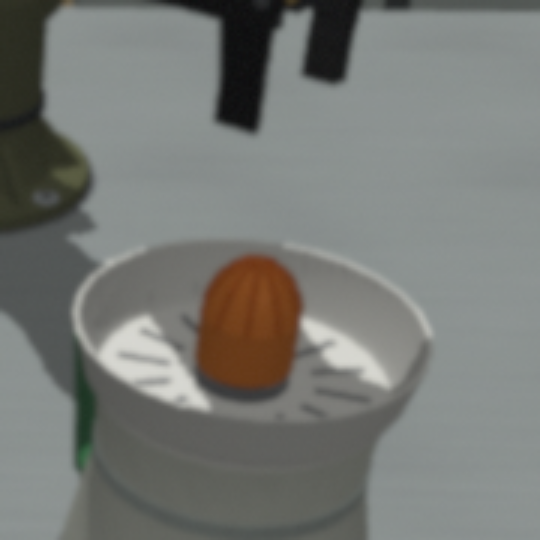

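The reamer sits upright at crop (250,325), flush on the shoulder. Its tip is at z≈0.230, against 0.231 expected, and the fingers are clear above it. I'm handing in.

```bash
python3 -c "
from h import *
print(env.sign_off())"
```

```text
the job is handed in; nothing more can be done
None
```

The orange reamer is meshed, pressed past the catch and home on the spindle, with the gripper clear. Push readings stayed under about 18 N, and I handed the job in at about 14 s; the sign-off gave no verdict.

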